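Set the aperture wheel of a casting inspection light box and load the test puck

TASK

On the light box, turn the aperture wheel by pressing a fingertip lightly on its rubber rim and dragging it round, until the widest of its five round apertures stands centred in the fixed window; let go of the wheel. Then pick up the round cast puck and lay it gently in the window, flat on the pane. The wheel sits on a soft spring at an uncertain height, so find it by feel and never push on the light box hard (stay under about 15 N); leave the other things where they are.

Things in the scene. Friction and masses are not known exactly. Their poses are not given: they have to be found in the camera images.
- lightbox: Grey metal box fixed to the table, 46 mm high. Origin on the table right under the wheel's vertical axis; x points from that axis to the window, z up. The box spans x -103 to +147 mm, y +-105 mm. On it lies a level wheel, radius 95 mm, 14 mm thick, smooth on top, nothing to grip: it is turned by the friction of a fingertip pressed on its rim from above.
- hub (a point): Point fixed to the box on the wheel's axis at the NOMINAL height of the wheel's face, 75 mm above the table. The real face lies anywhere from 67 to 83 mm (differs each start, is in no reading: feel for it). Steel face inside radius 75 mm with five flush round panes (apertures) 8, 12, 17, 22 and 34 mm wide, centred at radius 52 mm, 72 degrees apart.
- rim (a point): Point fixed to the box, nominal height, 85 mm from the axis on the side away from the window: middle of the black rubber rim (radius 75 to 95 mm), the best stretch to press and drag. The wheel is sprung: sinks 1 mm per 6 N of press, up to 12 mm. Drag when turning 0.22 N m (2.6 N at the rim); press 6 to 10 N: under 4 N the finger slips, over 16 N does damage.
- bridge (a point): Centre of the top of the fixed aluminium bridge plate over the wheel: 90 mm (box x 7 to 97 mm) by 74 mm (y), 12 mm thick, top 98 mm above the table, with the window hole in its middle. From it a 70 mm wide arm and upstand run on to box x = 142 mm. Keep fingers clear of it while turning.
- wheel (a joint): Angle of the wheel, rad, growing counter-clockwise seen from above. At 0 the widest (34 mm) aperture is centred in the window; it starts between 0.8 and 2.1, so the wheel has to be turned clockwise. Stops at -0.6 and 2.8. It stays where it is left.
- window (a point): Centre of the window, on the top of its clear fixed pane, 52 mm from the wheel's axis along the light box's x axis and 89 mm above the table. The window is a round hole 44 mm wide in the bridge plate; the pane is its floor, 9 mm below the plate's top, and is rigid.
- puck_center (a point): Centre (half-way up) of the loose white cast puck: an upright cylinder 40 mm in diameter, 28 mm high, about 50 g, standing on the table to the left or right of the light box. Lying in the window its lower 9 mm are within the hole and its upper 19 mm stand above the plate, free for the fingers. Its z axis is the cylinder's axis.
- tile: Bystander: loose white square casting, 42 x 42 x 28 mm, on the other side of the light box. Origin at the centre of its underside.
- tub: Bystander: loose white lidded tub, 80 mm in diameter, 70 mm high. Origin at the centre of its underside.
- cup: Bystander: loose clear mixing cup, 68 mm across the rim, 70 mm high. Origin at the centre of its underside.
Things that resemble listed ones, but are neither listed nor needed, are in the scene too. What is shaped like the part that bears puck_center but green or orange is not meant.

How it is judged:
By the outcome, as a careful person would: the job done as asked, in the order asked, and still so for the second after the job is handed in, with the robot touching nothing.
It also fails if it takes over 72 s, if anything falls off the work surface, if the arm or the gripper's body presses on something with over 40 N, if the wrist force passes 120 N, or if a joint passes its speed limit or range.

ROBOT

A 6-joint arm with a two-finger parallel gripper is mounted at the origin on the work surface. World frame = base frame: x ahead of the robot, y to its left, z up, the work surface at z = 0. Lengths are in m, angles in degrees, forces in N, time in s.
With the tool pointing down it reaches from about 0.325 to 0.85 m from the base axis. Payload 15.5 kg.
Tool frame: the origin (TCP) lies at the very end of the fingers, on their centre line; the grasp point (between the pads) lies arm.grip_depth behind it (arm.grip_depth is the distance from the TCP to the grasp point, in m); z points along the fingers, y is the direction in which the jaws open and shut (so a half turn about z gives the same grasp; the last joint's range is limited). The gripper opens to 91 mm and grips with 3 to 60 N. Pads are 32 mm wide; open, the fingers measure 118 mm over their backs; the gripper's body (76 mm by 178 mm) begins 60 mm behind the grasp point.
Start: joints at [-73.883, 28.281, 77.091, -0, 74.628, -5.472], TCP at [0.23, -0.581, 0.214] pointing down, gripper open.
Joint ranges: [-166.48, 166.48], [-47.26, 123.95], [12.59, 153.08], [-70.14, 250.14], [6.76, 159.57], [-176.63, 176.63]. Speed limits (degrees/s): [108.29, 108.29, 147.25, 172.46, 172.46, 172.46].

INTERFACE

Orientations are given as a 3x3 rotation matrix whose columns are the frame's x, y, z axes.
In Python, from rig import arm gives the robot as it stands. Calls block until the motion is done:
- arm.move_to(position, orientation): joint-space move of the TCP to a pose.
- arm.move_l(position, orientation=None, feed=0.15): straight line of the TCP; orientation=None keeps the orientation; feed is the mean speed in m/s.
- arm.move_joints(angles): joint-space move.
- arm.grip(opening): finger opening in m; the grip force is fixed at half the most; returns when the fingers have stopped.
- arm.sleep(seconds).
- arm.solve_ik(position, orientation): joint angles nearest the present ones, or None.
- arm.snapshot(name): name is "side" or "top"; returns the picture (480x640x3 uint8, red, green, blue); there is no depth.
- arm.get_calibration(name): a dict with "intrinsics" (3x3 intrinsics, pixels), "cam_to_world" (4x4, takes a point from camera to world coordinates). Camera axes: x right, y down, z forward; pixel columns grow to the right and rows downward; lengths in m; the calibration is good to about 2 mm. A picture is of the moment at which its call begins. get_calibration takes no time and is no camera call.
A pose or a line that the arm cannot do raises arm.Unreachable and nothing moves.
- arm.sign_off(): hands the job in, once; it reports no verdict.
Readings, each from a call of its own:
- arm.current_t(): time.
- arm.current_joint_positions(): joint angles.
- arm.current_dq(): joint speeds.
- arm.current_tau(): joint torques, N m.
- arm.current_ee_pos(): TCP position.
- arm.current_tool_rot(): TCP orientation.
- arm.current_force(): force on the tool from outside, world axes, zero at the start.
- arm.current_torque(): the same for the moment, N m.
- arm.current_width(): finger opening in m.
Only numpy, scipy, OpenCV 4.12 (cv2) and the standard library are available. Lean on these libraries where they do the work, as an engineer would, in place of code of your own. Each camera call takes 0.05 s, during which the arm holds its last target.

## Working session

There is one attempt and no reset: what is moved stays moved. The work goes in short steps, each a Python script; the robot and the scene stay as the last script left them, time stands still between calls to the robot, and variables do not carry over. Pictures are saved under pics/ and viewed, and the job is handed in when it is done.

```bash
ls -la; mkdir -p pics; python3 - <<'E'
from rig import arm
import cv2
for n in("side","top"):
    im=arm.snapshot(n); cv2.imwrite(f"pics/{n}0.png",im[:,:,::-1]); c=arm.get_calibration(n); print(n,c["intrinsics"],c["cam_to_world"])
print(arm.grip_depth,arm.current_t(),arm.current_tool_rot(),arm.current_force(),arm.current_width())
E
```

```text
total 12
drwxr-xr-x  3 agent agent 4096 Dec  7 01:36 .
drwxr-xr-x 23 root  root  4096 Dec  7 01:36 ..
drwxr-xr-x  2 agent agent 4096 Dec  7 01:36 pics
side [[606.10641593   0.         317.1055874 ]
 [  0.         606.10641593 243.59342889]
 [  0.           0.           1.        ]] [[-0.97118727 -0.12396565  0.2035382   0.25894078]
 [-0.23829221  0.51759666 -0.82177279  1.09216983]
 [-0.0034791  -0.84659684 -0.53222334  0.80652117]
 [ 0.          0.          0.          1.        ]]
top [[499.34450802   0.         320.38990425]
 [  0.         499.34450802 238.34783046]
 [  0.           0.           1.        ]] [[-0.00609485 -0.99073314  0.13568603  0.40234935]
 [-0.99996377  0.00684467  0.00506032  0.02447367]
 [-0.00594215 -0.13565027 -0.99073896  1.14317963]
 [ 0.          0.          0.          1.        ]]
0.0188 0.1 [[ 9.29838946e-01  3.67966610e-01 -3.29113899e-04]
 [ 3.67966752e-01 -9.29838405e-01  1.00466030e-03]
 [ 6.36587039e-05 -1.05527525e-03 -9.99999441e-01]] [-0.0285728  -0.67469947  0.35184931] 0.09105229086061606
```

View pics/side0.png

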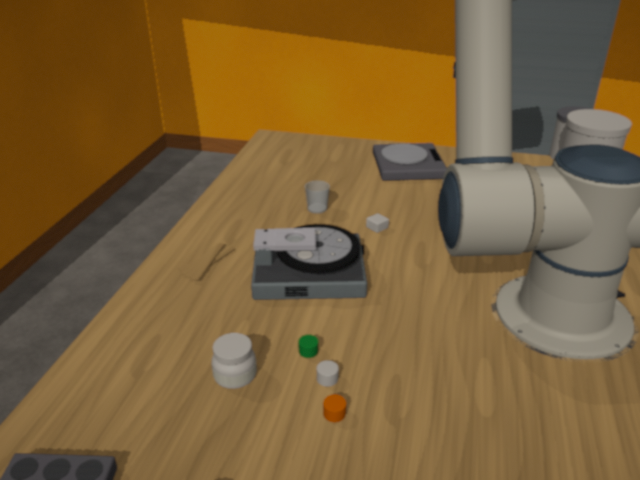

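View pics/top0.png

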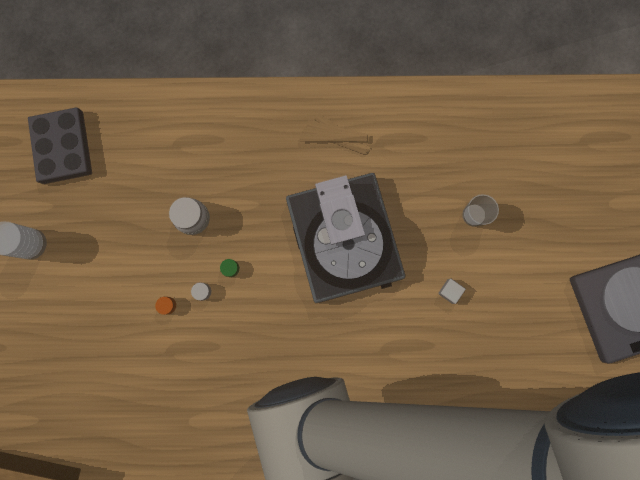

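Side view: the light box is at about (308,262), the white puck at (328,373) with green and orange lookalikes beside it, the tub at (234,360), the cup at (317,196) and the tile at (377,222). Top view: the wheel is centred near (348,243), the window near (342,219), the puck at (201,292) and the tile at (452,291). I'll zoom in next.

```bash
cat > h.py <<'E'
import numpy as np, cv2
from rig import arm
def ray(n,u,v):
    c=arm.get_calibration(n);K=c["intrinsics"];T=c["cam_to_world"]
    d=T[:3,:3]@np.linalg.solve(K,[u,v,1.]);return T[:3,3],d
def onz(n,u,v,z):
    o,d=ray(n,u,v);return o+d*(z-o[2])/d[2]
def proj(n,p):
    c=arm.get_calibration(n);K=c["intrinsics"];T=c["cam_to_world"]
    q=K@(T[:3,:3].T@(np.asarray(p)-T[:3,3]));return q[:2]/q[2]
def crop(im,x0,y0,w,h,s,name):
    cv2.imwrite(name,cv2.resize(im[y0:y0+h,x0:x0+w,::-1],None,fx=s,fy=s,interpolation=cv2.INTER_CUBIC))
E
python3 - <<'E'
from h import *
a=cv2.imread("pics/top0.png")[:,:,::-1];b=cv2.imread("pics/side0.png")[:,:,::-1]
crop(a,280,165,133,145,4,"pics/topc.png");crop(b,240,215,140,95,5,"pics/sidec.png")
# puck
hsv=cv2.cvtColor(np.ascontiguousarray(a),cv2.COLOR_RGB2HSV)
m=((hsv[...,1]<60)&(hsv[...,2]>110)).astype(np.uint8)
n,l,s,c=cv2.connectedComponentsWithStats(m)
for i in range(1,n):
    if s[i,4]>40: print(s[i],c[i],onz("top",*c[i],0.028)[:2])
E
```

```text
[ 314  175   69  103 4120] [343.71868932 231.78616505] [ 0.56966571 -0.02258812]
[169 198  31  33 769] [184.11053316 212.71131339] [0.61605579 0.33969058]
[464 205  21  19 327] [474.21406728 214.11620795] [ 0.60806731 -0.31858195]
[  0 222  21  34 575] [  8.53043478 237.4973913 ] [0.56189674 0.73594398]
[ 605  267   35   65 1802] [624.36847947 297.99167592] [ 0.41739964 -0.64079375]
[441 279  25  25 349] [452.55587393 290.77363897] [ 0.43564953 -0.26235588]
[191 283  18  17 237] [199.35864979 290.98312236] [0.43871983 0.3002172 ]
[ 247  395   87   85 3751] [282.90589176 442.17142095] [0.11625923 0.11290404]
[ 303  418  229   62 8905] [404.62942167 454.85345312] [ 0.08930497 -0.14607546]
[ 577  442   63   38 2066] [611.21393998 460.54840271] [ 0.07587887 -0.58282137]
[547 465  16  15 154] [552.98051948 473.92207792] [ 0.04955458 -0.45796378]
```

View pics/topc.png

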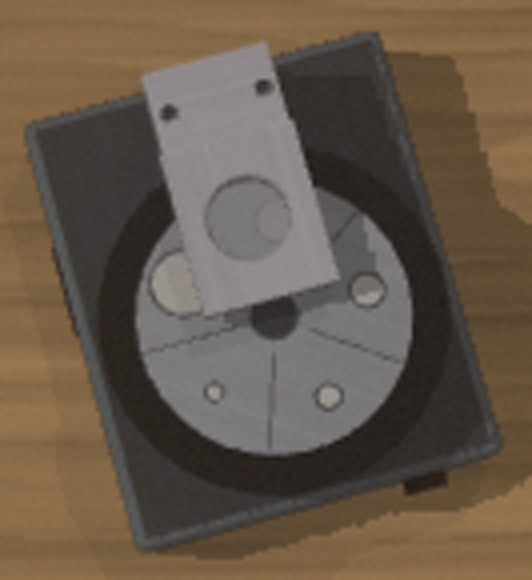

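View pics/sidec.png

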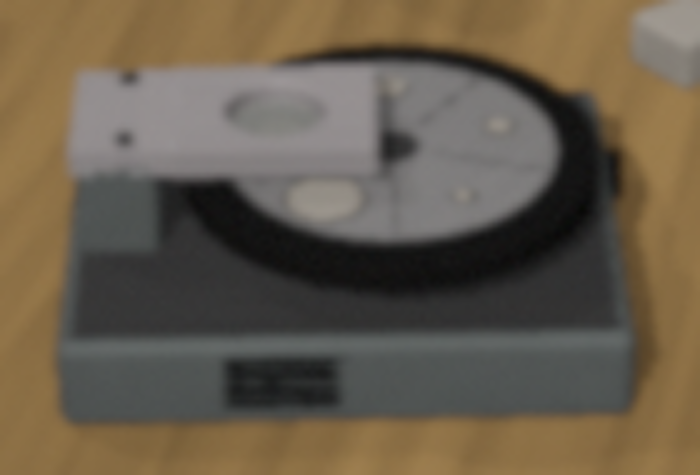

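```bash
python3 - <<'E'
from h import *
for n,x0,y0,w,h in(("top",310,170,60,75),("side",250,222,72,35)):
    a=cv2.imread(f"pics/{n}0.png")[:,:,::-1]
    g=cv2.cvtColor(np.ascontiguousarray(a),cv2.COLOR_RGB2GRAY)
    c=g[y0:y0+h,x0:x0+w]
    crop(a,x0,y0,w,h,10 if n=="side" else 8,f"pics/{n}d.png")
    print(n,np.histogram(c,bins=np.arange(0,220,10)))
E
```

```text
top (array([   0,    0,    0,  249,  400,  414,   65,   85,  195,  154,  257,
        531,  368,  755, 1026,    1,    0,    0,    0,    0,    0]), array([  0,  10,  20,  30,  40,  50,  60,  70,  80,  90, 100, 110, 120,
       130, 140, 150, 160, 170, 180, 190, 200, 210]))
side (array([  0,  36,  18,  37,  40,  36,  22,  28, 133,  73, 107, 471, 451,
       348, 717,   3,   0,   0,   0,   0,   0]), array([  0,  10,  20,  30,  40,  50,  60,  70,  80,  90, 100, 110, 120,
       130, 140, 150, 160, 170, 180, 190, 200, 210]))
```

View pics/topd.png

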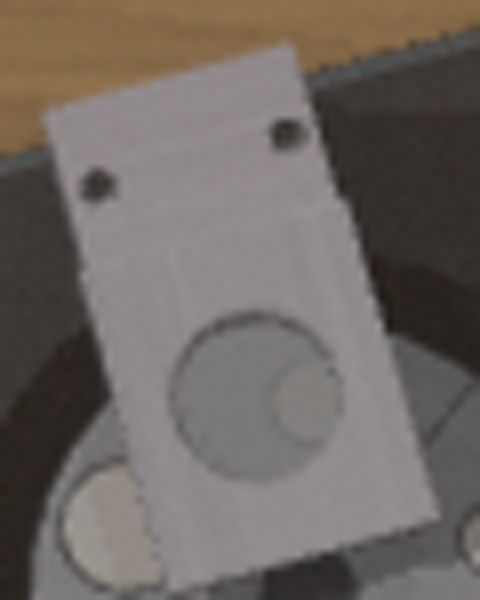

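View pics/sided.png

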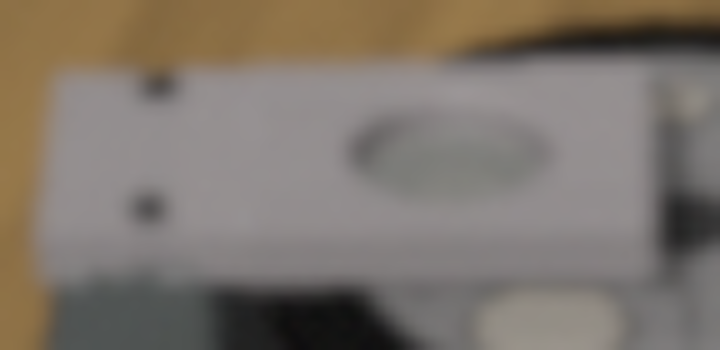

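```bash
python3 - <<'E'
from h import *
T=lambda x,y:onz("top",310+x/8-.5,170+y/8-.5,.098)
S=lambda x,y:onz("side",250+x/10-.5,222+y/10-.5,.098)
for p in[(256.5,396.5),(437,518),(168,590),(45,112),(290,42)]:print(T(*p)[:2])
c=[T(*p)[:2] for p in[(437,518),(168,590),(45,112),(290,42)]]
print("near w",np.linalg.norm(c[0]-c[1]),"far w",np.linalg.norm(c[2]-c[3]),"len",np.linalg.norm((c[0]+c[1]-c[2]-c[3])/2))
d=(c[2]+c[3]-c[0]-c[1])/2;print("ax",np.degrees(np.arctan2(d[1],d[0])))
e=c[1]-c[0];print("lat",np.degrees(np.arctan2(-e[0],e[1])));e=c[2]-c[3];print("lat",np.degrees(np.arctan2(-e[0],e[1])))
print("side hole",S(450,154)[:2])
for p in[(350,154),(550,154),(450,105),(450,203)]:print(S(*p)[:2])
for p in[(168,396),(345,396),(256,310),(256,483)]:print(T(*p)[:2])
print("side corners",[S(*p)[:2] for p in[(657,65),(655,248),(60,72),(45,240)]])
for n in("top","side"):
    a=cv2.imread(f"pics/{n}0.png");hsv=cv2.cvtColor(a,cv2.COLOR_BGR2HSV)
    m=((hsv[...,1]<75)&(hsv[...,2]>90)).astype(np.uint8)
    N,l,s,ce=cv2.connectedComponentsWithStats(m)
    for i in range(1,N):
        x,y=ce[i]
        if s[i,4]>100 and ((n=="top" and 180<x<220) or (n=="side" and 310<x<345)) : print(n,s[i],ce[i],onz(n,*ce[i],.028)[:2],onz(n,*ce[i],.02)[:2],"top of blob",onz(n,x,s[i,1],.028)[:2],"bot",onz(n,x,s[i,1]+s[i,3]-1,0)[:2])
    crop(a[:,:,::-1],*((180,270,45,45) if n=="top" else (305,350,45,45)),10,f"pics/{n}puck.png")
E
```

```text
[ 0.5865116  -0.01539658]
[ 0.55359574 -0.06269378]
[0.53490612 0.00854777]
[0.66431687 0.04038177]
[ 0.68309089 -0.02554007]
near w 0.0736522941136167 far w 0.06854306980775578 len 0.13396974595198932
ax 14.920288309084816
lat 14.69980677710417
lat 15.89654299531
side hole [ 0.585764   -0.01735222]
[ 0.60752016 -0.01214474]
[ 0.56401261 -0.02255856]
[ 0.59147619 -0.03781855]
[0.58019945 0.00258511]
[0.58681405 0.00808883]
[ 0.58647849 -0.0388789 ]
[ 0.60987698 -0.01554028]
[ 0.56328693 -0.01498917]
side corners [array([ 0.55013383, -0.0659623 ]), array([0.53172365, 0.01002766]), array([ 0.68219182, -0.03115498]), array([0.66224902, 0.03793997])]
top [169 197  36  37 906] [185.53532009 213.6401766 ] [0.61388551 0.33637986] [0.61540301 0.33861739] top of blob [0.65251325 0.33756156] bot [0.57358354 0.34281583]
top [191 282  18  19 252] [199.42460317 290.9484127 ] [0.43879577 0.30007228] [0.43905723 0.30204935] top of blob [0.45866055 0.30060483] bot [0.41921265 0.3064425 ]
side [305 181  24  32 646] [316.82817337 195.83281734] [ 0.61641858 -0.35019323] [ 0.62009198 -0.36501479] top of blob [ 0.63837961 -0.43954832] bot [ 0.6066778 -0.3101232]
side [317 360  22  27 496] [327.13104839 372.71169355] [0.43489883 0.31056726] [0.43670696 0.30253559] top of blob [0.44230776 0.27843364] bot [0.43360222 0.3155274 ]
```

View pics/toppuck.png

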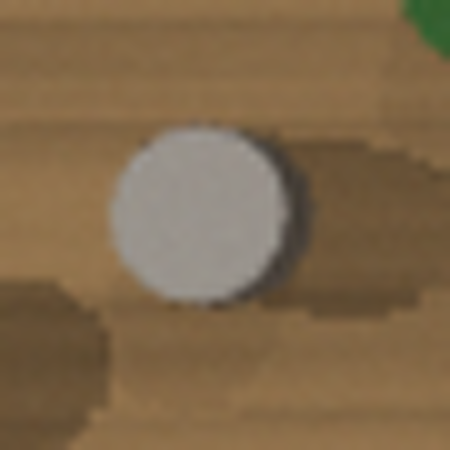

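View pics/sidepuck.png

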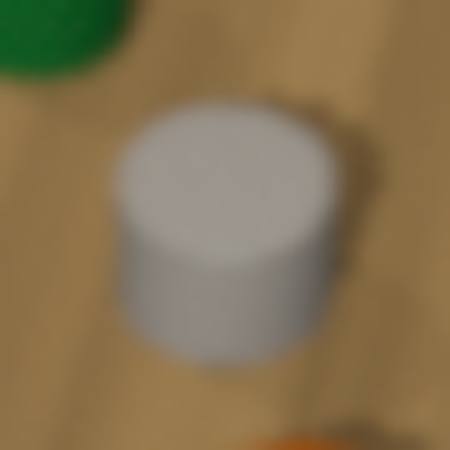

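```bash
cat >> h.py <<'E'
YAW=np.radians(14.9); WIN=np.array([.586,-.0163]); AX=np.array([np.cos(YAW),np.sin(YAW)]); HUB=WIN-.052*AX
def R(a):
    c,s=np.cos(a),np.sin(a);return np.array([[-s,c,0],[c,s,0],[0,0,-1.]])
def rimp(phi,z,r=.085):  # phi: box angle
    a=phi+YAW;return np.array([*(HUB+r*np.array([np.cos(a),np.sin(a)])),z])
def rrot(phi): return R(phi+YAW-np.pi)
E
python3 - <<'E'
from h import *
print("puck side",onz("side",305+22.6-.5,350+18-.5,.028),"top",onz("top",199.5,290.8,.028))
w=onz("top",280+182/4-.5,165+284/4-.5,.075)[:2]-HUB;print("wheel",np.linalg.norm(w),np.arctan2(w[1],w[0])-YAW)
h=onz("top",280+275/4-.5,165+318/4-.5,.077);print("hub seen",h,HUB)
w=onz("side",240+323/5-.5,215+200/5-.5,.075)[:2]-HUB;print("wheel side",np.linalg.norm(w),np.arctan2(w[1],w[0])-YAW)
for d in(150,170,180,190,210):
    p=np.radians(d);print(d,rimp(p,.1),np.round(arm.solve_ik(rimp(p,.1),rrot(p)),1))
E
```

```text
puck side [0.43794628 0.29760167 0.028     ] top [0.43912339 0.29991307 0.028     ]
wheel 0.05312837027187194 0.9443213857181278
hub seen [ 0.5356819  -0.02993438  0.077     ] [ 0.53574844 -0.02967091]
wheel side 0.04736720943991178 0.8732293138560023
150 [ 0.45368327 -0.00752802  0.1       ] [ -8.5  24.5 108.2  -0.   47.3   6.6]
170 [ 0.45105909 -0.03693134  0.1       ] [-12.2  24.4 108.4  -0.   47.3 -17.1]
180 [ 0.45360648 -0.05152719  0.1       ] [-14.   24.6 107.8  -0.   47.5 -28.9]
190 [ 0.4586497  -0.06545895  0.1       ] [-15.5  25.  106.9  -0.   48.  -40.4]
210 [ 0.47553956 -0.08966999  0.1       ] [-17.8  26.3 104.2  -0.   49.6 -62.7]
```

```bash
python3 - <<'E'
from h import *
arm.grip(0.0)
p=np.radians(207)
arm.move_to(rimp(p,.13),rrot(p)); print(arm.current_t())
arm.move_l(rimp(p,.089),feed=.08); arm.sleep(.2)
f0=np.mean([arm.current_force()[2] for _ in range(5)]);print(arm.current_t(),f0,arm.current_ee_pos())
z=.089
while z>.062:
    z-=.001; arm.move_l(rimp(p,z),feed=.03); arm.sleep(.05)
    f=arm.current_force()[2]-f0
    if f>1: print(round(z,4),f)
    if f>2.5: break
print(arm.current_t(),arm.current_ee_pos(),rimp(p,z))
E
```

```text
3.475
4.3417 0.08041921907766603 [ 0.47278625 -0.08651416  0.08944697]
0.076 1.5106711992778499
0.075 3.4497831493721636
8.5417 [ 0.47249525 -0.08648368  0.07503162] [ 0.47248196 -0.08643667  0.075     ]
```

```bash
python3 - <<'E'
from h import *
f0=.08; z=.075; p=np.radians(207)
for _ in range(4):
    f=arm.current_force()[2]-f0
    if f>7.2: break
    z-=min(.0007,(8-f)/6000); arm.move_l(rimp(p,z),feed=.03); arm.sleep(.1)
print(z,f,arm.current_force())
end=p-.93; n=9
for i in range(1,n+1):
    q=p+(end-p)*i/n
    arm.move_l(rimp(q,z),rrot(q),feed=.04)
    F=arm.current_force();f=F[2]-f0;print(i,np.round(F,2),round(z,4))
    z-=np.clip((8-f)/6000,-.0005,.0005)
    if f>13: print("high");break
arm.move_l(rimp(q,.11),feed=.1)
arm.move_to(rimp(np.radians(180),.2,.2),rrot(q))
arm.sleep(.2);im=arm.snapshot("top");cv2.imwrite("pics/top1.png",im[:,:,::-1]);crop(im,280,165,133,145,4,"pics/top1c.png")
print(arm.current_t())
E
```

```text
0.07306240404226148 6.321986576153831 [-4.04487738 -4.08908577  7.64586982]
1 [ 0.31 -1.62  5.72] 0.0731
2 [-0.23 -2.13  6.88] 0.0727
3 [ 0.06 -0.81  6.07] 0.0725
4 [ 0.92 -2.    8.49] 0.0721
5 [ 0.19 -1.73  7.95] 0.0722
6 [ 0.11 -2.32  7.63] 0.0722
7 [-1.3  -2.41  7.38] 0.0721
8 [ 0.23 -1.54  8.66] 0.072
9 [ 0.12 -1.27  7.75] 0.0721
14.6917
```

View pics/top1c.png

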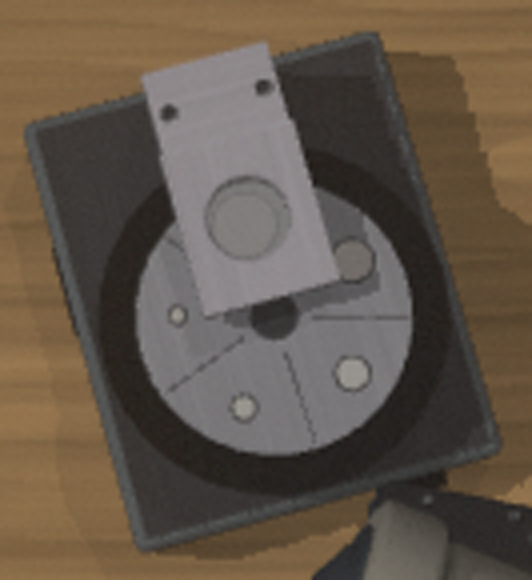

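```bash
python3 - <<'E'
from h import *
for Z in(.0755,):
  for off,(x,y) in {0:(243,224),72:(177,315.5),144:(243.5,407.5),216:(352,374),288:(354,260)}.items():
    w=onz("top",280+x/4-.5,165+y/4-.5,Z)[:2]-HUB
    a=np.degrees(np.arctan2(w[1],w[0])-YAW)-off; print(off,np.linalg.norm(w),(a+180)%360-180)
  print("expected px",(proj("top",[*WIN,Z])-[280,165]+.5)*4)
a=cv2.imread("pics/top1.png")[:,:,::-1];crop(a,322,200,40,40,14,"pics/top1w.png")
E
```

```text
0 0.05409909180571482 2.634035634026361
72 0.05245551632392841 1.0904824295280378
144 0.05101932015939962 1.4271394363123306
216 0.05122688502678426 2.6599881291187444
288 0.05362900519470449 2.967137533353366
expected px [248.43112037 226.388711  ]
```

View pics/top1w.png

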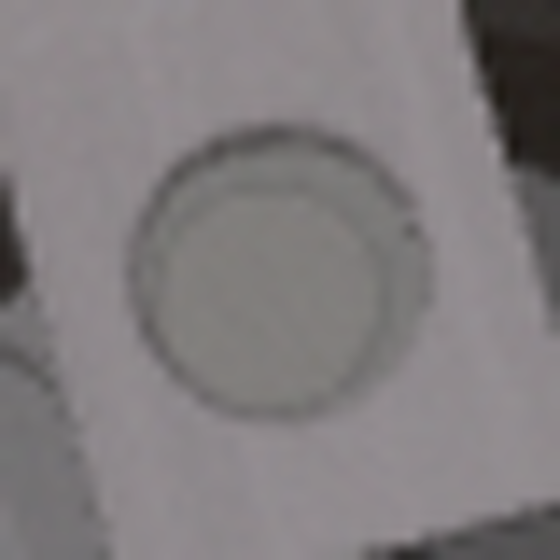

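```bash
python3 - <<'E'
from h import *
f0=.08; p=np.radians(180)
arm.move_to(rimp(p,.095),rrot(p)); arm.move_l(rimp(p,.0775),feed=.05)
z=.0755
arm.move_l(rimp(p,z),feed=.03);arm.sleep(.1);print(arm.current_force())
for _ in range(6):
    f=arm.current_force()[2]-f0
    if f>7: break
    z-=min(.0008,(8-f)/6000); arm.move_l(rimp(p,z),feed=.03); arm.sleep(.1)
print(z,f,arm.current_force())
q=p-.032
arm.move_l(rimp(q,z),rrot(q),feed=.02);arm.sleep(.1);print(arm.current_force())
arm.move_l(rimp(q,.11),feed=.1)
arm.move_to(rimp(np.radians(180),.2,.2),rrot(q))
arm.sleep(.1);im=arm.snapshot("top");cv2.imwrite("pics/top2.png",im[:,:,::-1]);crop(im,280,165,133,145,4,"pics/top2c.png");crop(im,322,200,40,40,14,"pics/top2w.png")
print(arm.current_t())
E
```

```text
[-0.31005013 -0.65092113  1.45970283]
0.07311357969070556 7.60707589423623 [-4.31318224 -2.13467338  7.68707589]
[-3.8418285  -2.123558    6.94437468]
19.2917
```

View pics/top2c.png

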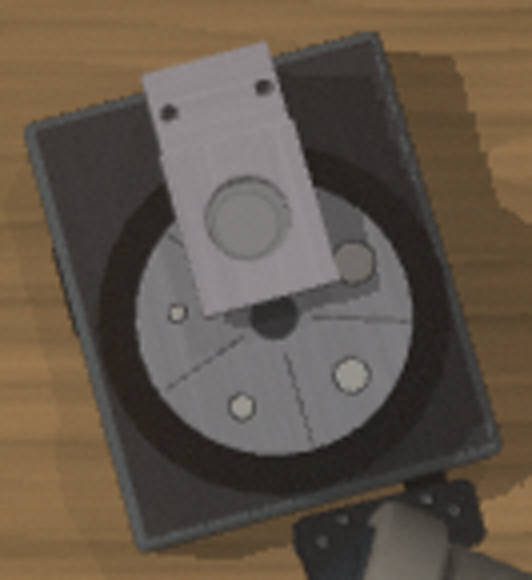

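View pics/top2w.png

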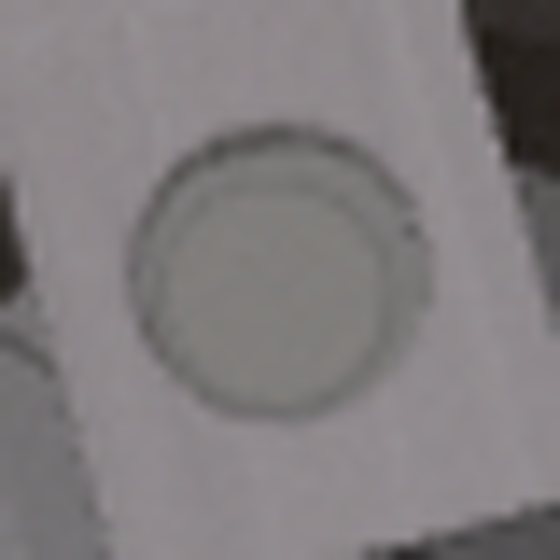

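```bash
python3 - <<'E'
from h import *
def cen(g,x,y,r=7):
    X,Y=int(round(x)),int(round(y));s=g[Y-r:Y+r+1,X-r:X+r+1].astype(float);b=np.median(s)
    yy,xx=np.mgrid[Y-r:Y+r+1,X-r:X+r+1];w=np.clip(s-b-8,0,None)*(((xx-x)**2+(yy-y)**2)<r*r);return (w*xx).sum()/w.sum(),(w*yy).sum()/w.sum()
for k in(1,2):
    g=cv2.cvtColor(cv2.imread(f"pics/top{k}.png"),cv2.COLOR_BGR2GRAY)
    A=[]
    for off,(x,y,r) in {72:(177,315.5,4),144:(243,407.5,5),216:(352,374,7)}.items():
        u,v=cen(g,280+x/4-.5,165+y/4-.5,r)
        A.append((off,onz("top",u,v,.0755)[:2]))
    # solve hub+theta: rotation fit
    P=np.array([[.052*np.cos(np.radians(o)+YAW),.052*np.sin(np.radians(o)+YAW)] for o,_ in A]);Q=np.array([q for _,q in A])
    p=P-P.mean(0);q=Q-Q.mean(0);th=np.arctan2((p[:,0]*q[:,1]-p[:,1]*q[:,0]).sum(),(p*q).sum())
    Rm=np.array([[np.cos(th),-np.sin(th)],[np.sin(th),np.cos(th)]]);print(k,np.degrees(th),"hub",Q.mean(0)-Rm@P.mean(0),HUB)
    for o,qq in A:
        w=qq-HUB;print(o,np.linalg.norm(w),(np.degrees(np.arctan2(w[1],w[0])-YAW)-o+180)%360-180)
E
```

```text
1 2.3588009111735015 hub [ 0.53684654 -0.02929713] [ 0.53574844 -0.02967091]
72 0.0526589505797215 1.0821962135565286
144 0.051055379512688244 1.5998014849701576
216 0.05128426104762823 3.1475089442399167
2 1.2983649267934818 hub [ 0.53684553 -0.02928582] [ 0.53574844 -0.02967091]
72 0.05266615738286221 0.15976067886623468
144 0.050859403179910334 0.5109526229400103
216 0.05123724713041206 1.9222240993582318
```

```bash
python3 - <<'E'
from h import *
p=np.radians(180)
arm.move_to(rimp(p,.095),rrot(p)); arm.move_l(rimp(p,.0765),feed=.05)
z=.0731
arm.move_l(rimp(p,.0745),feed=.03);arm.move_l(rimp(p,z),feed=.02);arm.sleep(.1);print(arm.current_force())
q=p-.031
arm.move_l(rimp(q,z),rrot(q),feed=.02);arm.sleep(.1);print(arm.current_force())
arm.move_l(rimp(q,.12),feed=.12)
arm.grip(.075)
# go above the puck
P=np.array([.4385,.2988]); 
a=np.arctan2(P[1],P[0]); 
for aa in (a,a+np.pi/2,a-np.pi/2):print(np.degrees(aa),arm.solve_ik([*P,.13],R(aa)))
E
```

```text
[-2.61643851 -1.59417365  6.99426317]
[-1.51546418 -3.44982852  6.65783644]
34.271061736609774 [ 2.78219784e+01  2.66724868e+01  9.61043814e+01 -2.54444375e-14
  5.72231318e+01 -6.44908329e+00]
124.27106173660978 [ 2.78219784e+01  2.66724868e+01  9.61043814e+01 -2.54444375e-14
  5.72231318e+01 -9.64490833e+01]
-55.728938263390226 [ 2.78219784e+01  2.66724868e+01  9.61043814e+01 -2.54444375e-14
  5.72231318e+01  8.35509167e+01]
```

```bash
python3 - <<'E'
from h import *
P=np.array([.4385,.2988]);a=np.radians(33)
arm.move_to([*P,.09],R(a)); im=arm.snapshot("top");print(arm.current_t())
cv2.imwrite("pics/top3.png",im[:,:,::-1]);crop(im,280,165,133,145,4,"pics/top3c.png");crop(im,322,200,40,40,14,"pics/top3w.png")
im=arm.snapshot("side");cv2.imwrite("pics/side3.png",im[:,:,::-1])
E
sed -i 's/xx/xx/' h.py
python3 - <<'E'
import sys;sys.path.insert(0,'.')
import os;os.chdir('.')
from h import *
def cen(g,x,y,r=7):
    X,Y=int(round(x)),int(round(y));s=g[Y-r:Y+r+1,X-r:X+r+1].astype(float);b=np.median(s)
    yy,xx=np.mgrid[Y-r:Y+r+1,X-r:X+r+1];w=np.clip(s-b-8,0,None)*(((xx-x)**2+(yy-y)**2)<r*r);return (w*xx).sum()/w.sum(),(w*yy).sum()/w.sum()
for k in(2,3):
    g=cv2.cvtColor(cv2.imread(f"pics/top{k}.png"),cv2.COLOR_BGR2GRAY)
    for off,(x,y,r) in {72:(177,314.5,4),144:(242,407.5,5),216:(352,374,7)}.items():
        u,v=cen(g,280+x/4-.5,165+y/4-.5,r)
        w=onz("top",u,v,.0755)[:2]-HUB;print(k,off,(np.degrees(np.arctan2(w[1],w[0])-YAW)-off+180)%360-180)
E
```

```text
24.5583
2 72 0.15976067886623468
2 144 0.5109526229400103
2 216 1.9222240993582318
3 72 -0.7489942707778141
3 144 -0.9454093103871628
3 216 0.6021597882746619
```

View pics/top3.png

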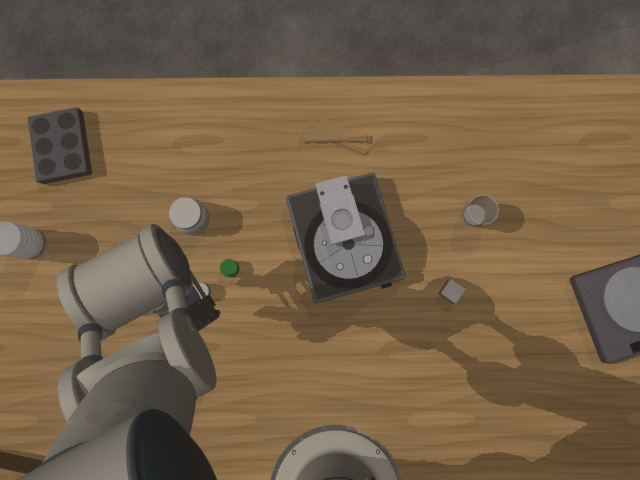

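View pics/top3w.png

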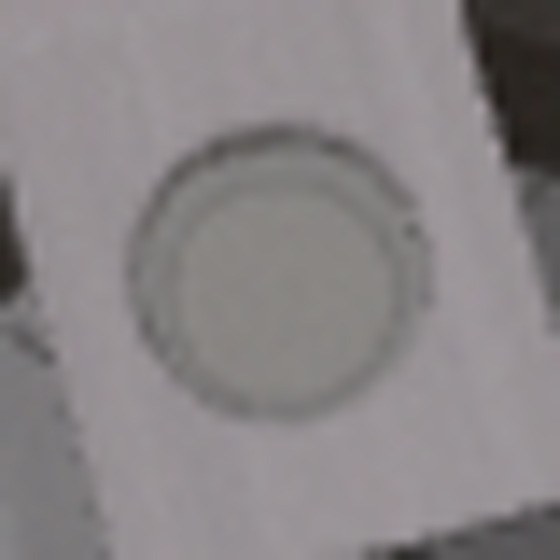

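View pics/side3.png

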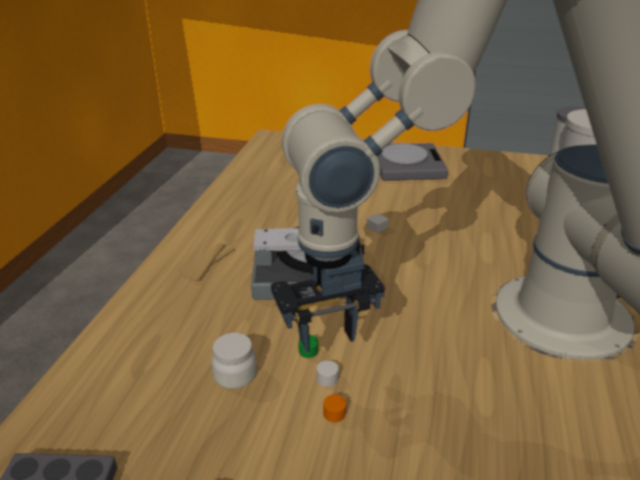

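The widest aperture now sits about concentric in the window (zoomed crop: disc centre near (285,302), expected (281.6,302), an error of roughly 0.5 mm). In the side view the jaws straddle the puck between the two coloured lookalikes, so I'll grasp it.

```bash
python3 - <<'E'
from h import *
P=np.array([.4385,.2988]);a=np.radians(33)
arm.move_l([*P,.0125],R(a),feed=.1);print(arm.current_force())
arm.grip(.036);print("w",arm.current_width(),arm.current_force(),arm.current_ee_pos())
arm.move_l([*P,.15],feed=.15);print(arm.current_width(),arm.current_t())
aw=YAW+np.pi/2
for x in(aw,aw-np.pi,YAW):print(np.round(arm.solve_ik([*WIN,.135],R(x)),1))
E
```

```text
[ 0.25756135  0.56954254 -0.16765129]
w 0.03903138757717781 [-0.71722838 -0.06823648  3.76275605] [0.43852523 0.29882758 0.01259049]
0.03918873334862279 27.2417
[  -7.4   30.1   88.    -0.    61.9 -112.3]
[-7.4 30.1 88.  -0.  61.9 67.7]
[ -7.4  30.1  88.   -0.   61.9 -22.3]
```

```bash
python3 - <<'E'
from h import *
arm.move_to([*WIN,.15],R(YAW));arm.move_l([*WIN,.118],feed=.1);arm.sleep(.2)
print(arm.current_width(),arm.current_force(),arm.current_ee_pos())
im=arm.snapshot("side");cv2.imwrite("pics/side4.png",im[:,:,::-1]);crop(im,250,200,90,60,8,"pics/side4c.png");
im=arm.snapshot("top");cv2.imwrite("pics/top4.png",im[:,:,::-1]);crop(im,300,170,80,75,7,"pics/top4c.png");print(arm.current_t())
E
```

```text
0.03912561488724655 [0.1675403  0.27807482 0.40068952] [ 0.58637189 -0.01624425  0.11865172]
29.3167
```

View pics/side4c.png

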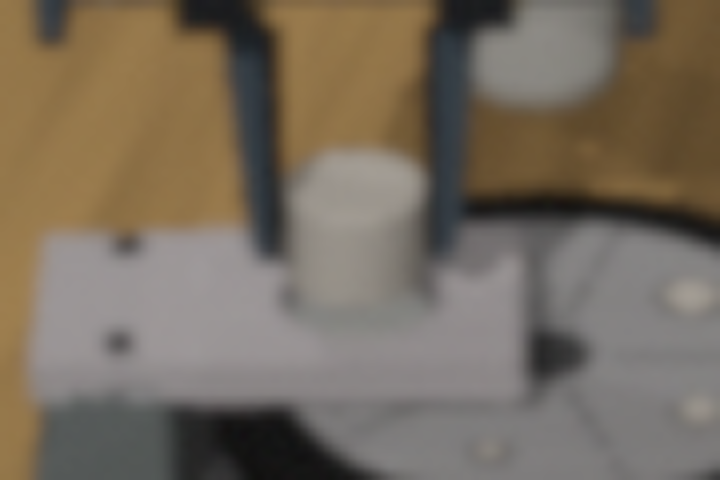

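View pics/top4c.png

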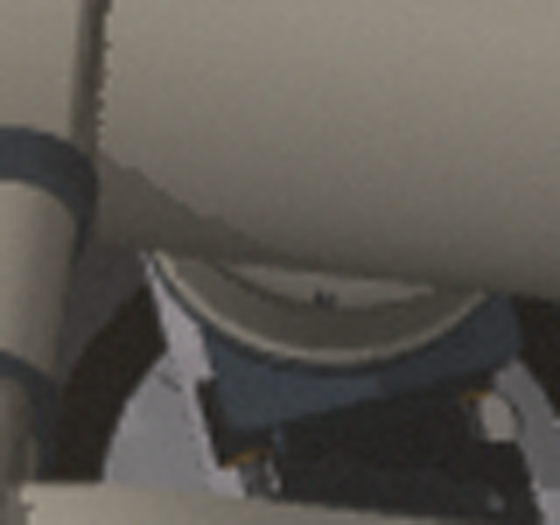

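```bash
python3 - <<'E'
from h import *
p=onz("side",250+359/8-.5,200+276/8-.5,.106); print(p, "hole",onz("side",294.5,236.9,.098))
print(proj("side",[*WIN,.106]),"top face", onz("side",250+358/8-.5,200+190/8-.5,.134))
E
```

```text
[ 0.58566927 -0.01667109  0.106     ] hole [ 0.585764   -0.01735222  0.098     ]
[294.18712998 234.066125  ] top face [ 0.58516441 -0.01627892  0.134     ]
```

```bash
python3 - <<'E'
from h import *
p=WIN+np.array([0,-.0003])
f0=arm.current_force();print(f0)
arm.move_l([*p,.111],feed=.05)
z=.111
while z>.0995:
    z-=.001 if z>.1035 else .0005
    arm.move_l([*p,z],feed=.03);arm.sleep(.05)
    F=arm.current_force()-f0;print(round(z,4),np.round(F,1),np.round(arm.current_ee_pos()[2],4))
    if F[2]>2.5 or np.linalg.norm(F[:2])>4:break
im=arm.snapshot("side");cv2.imwrite("pics/side5.png",im[:,:,::-1]);crop(im,250,200,90,60,8,"pics/side5c.png");print(arm.current_t())
E
```

```text
[-0.17839447  0.44331701  0.12936798]
0.11 [-1.  -1.1 -0.1] 0.11
0.109 [ 0.2 -0.4 -0.4] 0.109
0.108 [ 1.1 -0.3 -0.6] 0.108
0.107 [ 0.6 -0.7 -1. ] 0.107
0.106 [ 0.7 -1.2 -0.6] 0.106
0.105 [ 0.2 -1.2 -0.5] 0.105
0.104 [ 0.1  0.3 -0.3] 0.104
0.103 [ 0.1 -1.2 -0.2] 0.103
0.1025 [ 0.5 -0.6 -0.2] 0.1025
0.102 [-0.3 -0.2 -0.2] 0.102
0.1015 [-0.3 -0.3  2.8] 0.1016
32.9583
```

View pics/side5c.png

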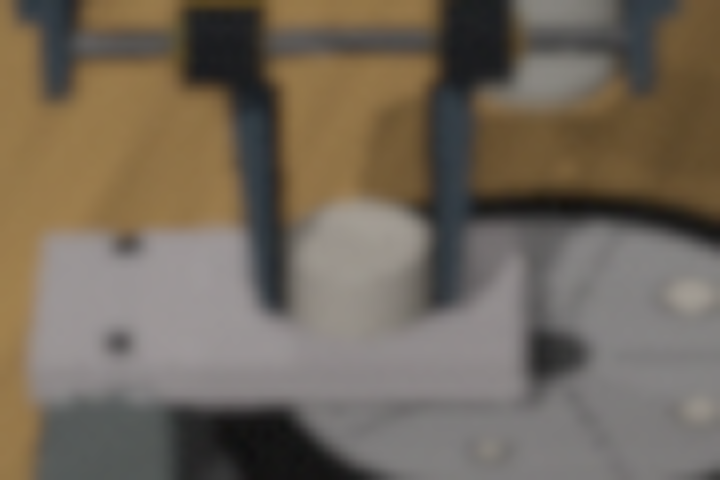

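Contact came at TCP z = 0.1015, the height expected for resting on the pane, and the side view shows the puck sunk into the hole. Releasing.

```bash
python3 - <<'E'
from h import *
arm.grip(.055);print(arm.current_width(),arm.current_force())
p=arm.current_ee_pos()
arm.move_l([p[0],p[1],.17],feed=.1);print(arm.current_force())
arm.move_to([.40,-.25,.25],R(YAW));arm.sleep(.2)
for n,c in(("side",(250,200,90,60,8)),("top",(280,165,133,145,4))):
    im=arm.snapshot(n);cv2.imwrite(f"pics/{n}6.png",im[:,:,::-1]);crop(im,*c,f"pics/{n}6c.png")
print(arm.current_t(),arm.current_force())
E
```

```text
0.054765919011866594 [-0.08119584 -0.40998816 -0.29491947]
[-0.65486874 -0.55554246 -1.45731077]
35.7333 [ 0.41235441 -0.59292313  0.45885037]
```

View pics/side6c.png

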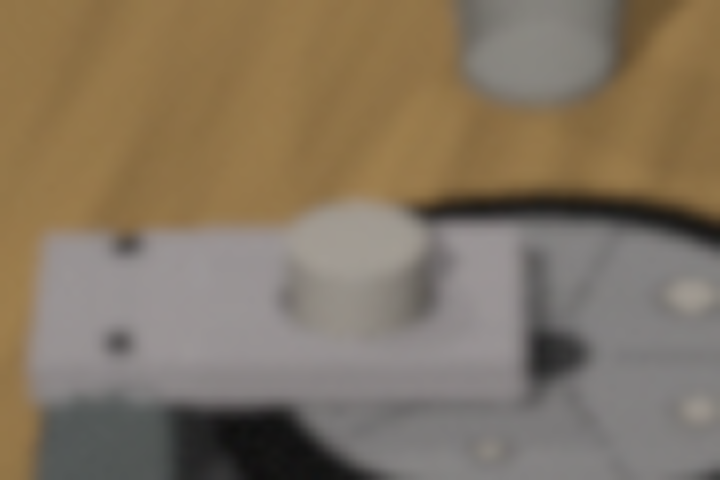

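View pics/top6c.png

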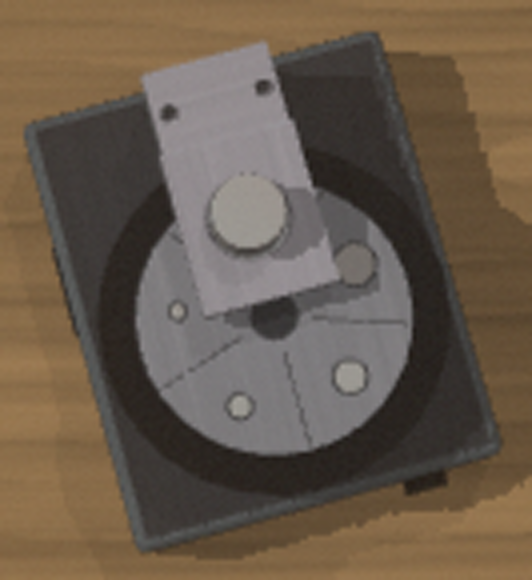

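View pics/top6.png

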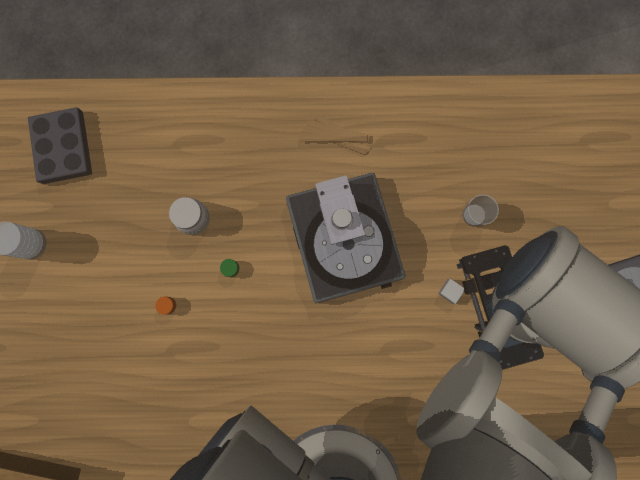

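The puck lies upright in the window hole (top crop (248,211), side crop (360,270)). The wheel hasn't moved since I set it, the bystanders are in place, and the arm is clear of everything.

```bash
python3 -c "
from rig import arm
arm.sign_off();print(arm.current_t())"
```

```text
the job is handed in; nothing more can be done
the job is handed in; nothing more can be done
```

The widest aperture is centred in the window, the white puck is lying flat on the pane, and I handed the job in at about 36 s of the 72 s allowed.

- **Wheel:** I felt the wheel's face at about 76 mm. I dragged it clockwise about 0.93 rad with roughly 6–9 N of press, then made two small corrections of about 1° each. The last picture before placing showed the aperture about 0.5 mm off centre, within roughly ±1°. The estimates from the separate apertures disagreed, from −0.9° to +0.6°.
- **Puck:** I gripped the white puck at 39 mm width and checked it over the hole in the side view, where it was within about 1 mm. Lowering it, I met the pane at the expected height with 2.8 N. The last side and top pictures show it upright in the hole.
- **Other things:** The largest push I read on the light box was under 9 N. The tub, cup, tile and lookalikes appear unmoved in the last pictures, and the arm was clear of everything.

Three checks fell short:
- The two cameras disagreed by about 2 mm on the window's position; I used their mean, and it fitted.
- Each small wheel correction turned it less than commanded, by about 0.4–0.8°.
- The final wheel angle could only be checked before the puck covered the window.

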